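Dial the code of a stock box and slide its catch so that the lid springs open

TASK

Open the grey stock box: roll its three code wheels until they read 3, 8, 5 from left to right at the marking line, then slide the catch to the right of them all the way to the right, so that the lid springs open. Let go of everything and leave the things that stand around the box where they are.

Things in the scene. Friction and masses are not known exactly. Their poses are not given: they have to be found in the camera images.
- stock_box: grey steel box, 144 deep (x), 220 wide (y), 119 mm high; stands fast. Origin: centre of its underside; x from front to back, y to its left seen from the front. Over a front wall 30 mm high a lock panel slopes up and back at 40 degrees, from x -72, z 30 to x -9, z 83 mm; three thumbwheels (y +64, +20, -24 mm) and a catch (y -78 mm) stand on it in a row 36 mm up the slope.
- panel_mid (a point): point on the panel's surface under the middle wheel. Axes as the box's, in which the panel's outward normal is (-0.643, 0, 0.766) and its up-slope direction (0.766, 0, 0.643). Work along the normal, the tool leaning about 40 degrees.
- hood_edge (a point): middle of the lower front edge of the lid, which overhangs the panel as a hood to x -54, z 111 mm in box axes (lid shut), above the wheels; it bars them from straight above. It leaves 30 mm up the slope from the wheels' outermost points.
- wheel_1 (a joint): left thumbwheel, rubber tyre of radius 22 mm, 16 mm wide; ten white numerals round it; endless. In rad: numeral at the line = value / 0.628, modulo 10; grows as the exposed rim rolls up the panel, towards the hood (13.8 mm a numeral). A detent (1.5 N at the rim) pulls it to the nearest numeral, save half way between two. A fingertip pressed on with 8 to 20 N and drawn along rolls it. Wanted: 3.
- wheel_2 (a joint): middle thumbwheel, rubber tyre of radius 22 mm, 16 mm wide; ten white numerals round it; endless. In rad: numeral at the line = value / 0.628, modulo 10; grows as the exposed rim rolls up the panel, towards the hood (13.8 mm a numeral). A detent (1.5 N at the rim) pulls it to the nearest numeral, save half way between two. A fingertip pressed on with 8 to 20 N and drawn along rolls it. Wanted: 8.
- wheel_3 (a joint): right thumbwheel, rubber tyre of radius 22 mm, 16 mm wide; ten white numerals round it; endless. In rad: numeral at the line = value / 0.628, modulo 10; grows as the exposed rim rolls up the panel, towards the hood (13.8 mm a numeral). A detent (1.5 N at the rim) pulls it to the nearest numeral, save half way between two. A fingertip pressed on with 8 to 20 N and drawn along rolls it. Wanted: 5.
- line_1 (a point): outermost point of the left wheel, at its marking line, 11 mm out from the panel: the numeral here is the one that is set. Axes as the box's.
- line_2 (a point): outermost point of the middle wheel, at its marking line, 11 mm out from the panel: the numeral here is the one that is set. Axes as the box's.
- line_3 (a point): outermost point of the right wheel, at its marking line, 11 mm out from the panel: the numeral here is the one that is set. Axes as the box's.
- code_1 (a point): centre of the numeral 3 on the rim of the left wheel; turns with it and meets point line_1 when the wheel is set.
- code_2 (a point): centre of the numeral 8 on the rim of the middle wheel; turns with it and meets point line_2 when the wheel is set.
- code_3 (a point): centre of the numeral 5 on the rim of the right wheel; turns with it and meets point line_3 when the wheel is set.
- catch (a joint): slide of the catch, m: 0 shut, grows to the box's right (-y of the box), 0.014 fully open. Unless all wheels show 3, 8, 5 (within 5 degrees) the bolt stops it after 2 mm; then it moves with 2 N and stays where it is left. Past 0.008 it frees the lid; while open it locks the wheels.
- catch_grip (a point): centre of the top of the catch's thumb piece, a ribbed aluminium block 14 mm wide (along the box's y), 26 mm long up the slope, its top 14.5 mm out from the panel; 39 mm free between it and the right wheel. Axes: x up the slope, y the box's left, z the panel's outward normal.
- lid (a joint): lid hinge at the top of the back wall, rad: 0 shut, grows as it opens. The catch holds it shut; when freed, a spring swings it up to about 1 rad within a second.
- desk_calculator: bystander: pocket calculator, 112 x 68 x 13 mm, loose on the desk to the left of the box; origin centre of its underside.
- note_pad: bystander: black spiral note pad, 148 x 110 x 16 mm, loose on the desk further to the left; origin centre of its underside.
- tape_roll: bystander: roll of brown packing tape, 96 mm across, 48 mm high, lying loose beyond the box's right end; origin centre of its underside.
- findings_pot: bystander: round white pot with a dark lid, 64 mm across, 40 mm high, loose on the desk to the right in front of the box; origin centre of its underside.

How it is judged:
By the outcome, as a careful person would: the job done as asked, in the order asked, and still so for the second after the job is handed in, with the robot touching nothing.
It also fails if it takes over 72 s, if anything falls off the work surface, if the arm or the gripper's body presses on something with over 40 N, if the wrist force passes 120 N, or if a joint passes its speed limit or range.

ROBOT

A 6-joint arm with a two-finger parallel gripper is mounted at the origin on a cart in front of the work surface, level with it; the furniture and walls round the work are solid. World frame = base frame: x ahead of the robot, y to its left, z up, the work surface at z = 0. Lengths are in mm, angles in rad, forces in N, time in s.
With the tool pointing down it reaches from about 350 to 775 mm from the base axis. Payload 7.3 kg.
Tool frame: the origin (TCP) lies at the very end of the fingers, on their centre line; the grasp point (between the pads) lies 19 mm behind it; z points along the fingers, y is the line along which they close (so a half turn about z gives the same grasp; the last joint's range is limited). The gripper opens to 92 mm and grips with 3 to 60 N. Pads are 19 mm wide; open, the fingers measure 130 mm over their backs; the gripper's body (75 mm by 190 mm) begins 47 mm behind the grasp point.
Start: joints at [-1.341, 0.342, 1.524, -0, 1.275, -0.146], TCP at [192.707, -488.374, 226.741] pointing down, gripper open.
Joint ranges: [-2.53, 2.53], [-0.77, 2.02], [0.04, 2.7], [-1, 4.14], [0.28, 2.66], [-3.11, 3.11]. Speed limits (rad/s): [2.57, 2.57, 3.14, 3.14, 3.14, 3.14].

INTERFACE

Orientations are given as [roll, pitch, yaw] about the fixed x, y, z axes, in that order (R = Rz(yaw) Ry(pitch) Rx(roll)).
In Python, from plant import get_obs, vision, workorder gives the robot as it stands.
- The arm moves only by the shell command python3 -m pendant 'ROWS' [OPENING]. ROWS is a JSON object of lists of equal length, an entry for each row: "dp": the shift along the tool's x, y, z in m, a list of three; "rotation": the turn, a rotation vector about the tool's x, y, z in rad, a list of three. A call has 1 to 8 rows; each row is the pose to reach, as a shift and turn from the pose commanded when the call began, along the tool's axes at that moment; what a row does not reach only later rows make up. A row lasts 1/8 s, in which the tool goes at most 62.5 mm and 10.7 degrees, less where a joint would pass 70% of its speed; a pose out of reach is approached as far as the arm can. A call with a gripper value outside its range is refused whole. OPENING is the finger opening in m, from 0 to 0.0918, set as the call begins (- or left out, the last holds). The fingers move at their own pace and stop on an object; the grip force is fixed at half the most. Time passes only in rows, so rows that repeat a pose let the fingers close. It gives the time, the measured TCP pose, the force, the opening and the grip force at its end, in the units of the state.
- get_obs(): the state, without advancing time (a new reading comes with each control period).
- vision.capture(name): name is "scene" or "top" or "wrist"; returns a dict with "pixels" (384x512x3 uint8, red, green, blue), "vfov" (degrees; the focal length in pixels is half the picture's height over the tangent of half this angle, whatever the lens; pixels are square), "cx", "cy" (the principal point, pixels), "pose" (4x4, takes a point from camera to world coordinates); the wrist camera has in their place "T_tool_cam" (4x4, takes a point from camera to tool coordinates, whose origin is the TCP and whose axes are the flange's). Camera axes: x right, y up, looking along -z (the intrinsics and any distortion apply to the point x, -y, -z); pixel columns grow to the right and rows downward; lengths in mm; the calibration is good to about 2 mm. The wrist camera is an equidistant fisheye: a pixel r from the principal point sees the ray r / f radians off the axis. A picture is of the moment at which its call begins: read the wrist's pose just before it. There is no depth.
- workorder.close_job(): hands the job in; it is judged then, once.
The state is a dict: "time": time; "joint_positions": joint angles; "dq": joint speeds; "tau": joint torques, N m; "tool_pos": TCP position; "tcp_rot": TCP orientation; "contact_force": force on the tool from outside, world axes, zero at the start; "moment": the same for the moment, N m; "grip_width": finger opening in mm; "finger_force": force on a finger pad.
Only numpy, scipy, OpenCV 4.12 (cv2) and the standard library are available. Lean on these libraries where they do the work, as an engineer would, in place of code of your own. Each camera call takes 0.05 s, during which the arm holds its last target. There are 200 camera calls.

## Working session

There is one attempt and no reset: what is moved stays moved. The work goes in short steps, Python scripts to look and compute and a shell command to move; the robot and the scene stay as the last step left them, time stands still between calls to the robot, and variables do not carry over. Pictures are saved under pics/ and viewed, at most 10 in all, crops included, and the job is handed in when it is done.

```bash
mkdir -p pics; ls; python3 - <<'E'
from plant import get_obs, vision
import cv2, numpy as np
print(get_obs())
for n in ["scene","top"]:
    c=vision.capture(n); cv2.imwrite(f"pics/{n}0.png",cv2.resize(c["pixels"][:,:,::-1],(800,600),interpolation=cv2.INTER_CUBIC))
    print(n,{k:(v.tolist() if hasattr(v,'tolist') else v) for k,v in c.items() if k!="pixels"})
E
```

```text
pics
{'time': 0.0, 'joint_positions': array([-1.34099606e+00,  3.42708653e-01,  1.52500753e+00, -1.49978597e-05,
        1.27537926e+00, -1.45979485e-01]), 'dq': array([-0.00196693,  0.00122545,  0.00072368,  0.00021931,  0.0003564 ,
       -0.00031753]), 'tau': array([-1.98570298e-03, -4.31247675e+01, -2.44218439e+01,  7.17400247e-02,
        5.59888990e-02, -8.35908418e-05]), 'tool_pos': array([ 192.60880209, -487.9645471 ,  226.05556781]), 'tcp_rot': array([-3.14010376e+00, -2.04408932e-04,  3.75783973e-01]), 'contact_force': array([-0.15936771,  0.33434176,  0.46310569]), 'moment': array([-0.05822996, -0.02915607,  0.01455308]), 'finger_force': 0.0, 'grip_width': 91.81224059899543}
scene {'vfov': 44.07016745375488, 'cx': 265.3752340201869, 'cy': 194.73144251660426, 'pose': [[0.6911730113459345, 0.444059651211317, -0.5701674267731159, -288.6388965746663], [-0.7225397819607043, 0.44065581604069703, -0.5326900743149673, -946.2478019526319], [0.014701424120496914, 0.7801496510001085, 0.62542017090372, 973.4150209620583], [0.0, 0.0, 0.0, 1.0]]}
top {'vfov': 54.785093820573124, 'cx': 254.60036259462336, 'cy': 190.90560217698047, 'pose': [[0.02507612294337263, 0.9985926703977368, -0.046731859432781866, 440.02816131292286], [-0.9992527959857646, 0.026413186117598183, 0.02821689766343829, -176.34894776733378], [0.029411524488892008, 0.04598937080493207, 0.9985088582482408, 1246.4050601347878], [0.0, 0.0, 0.0, 1.0]]}
```

View pics/scene0.png

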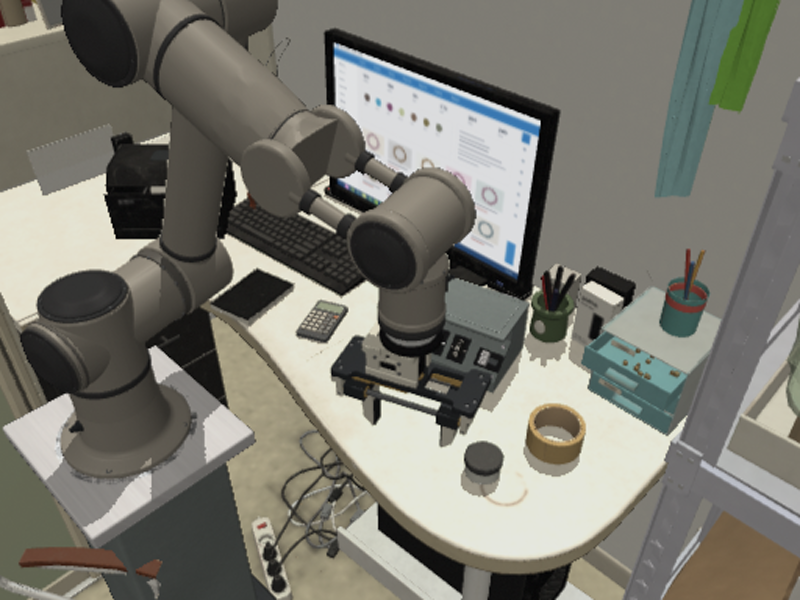

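View pics/top0.png

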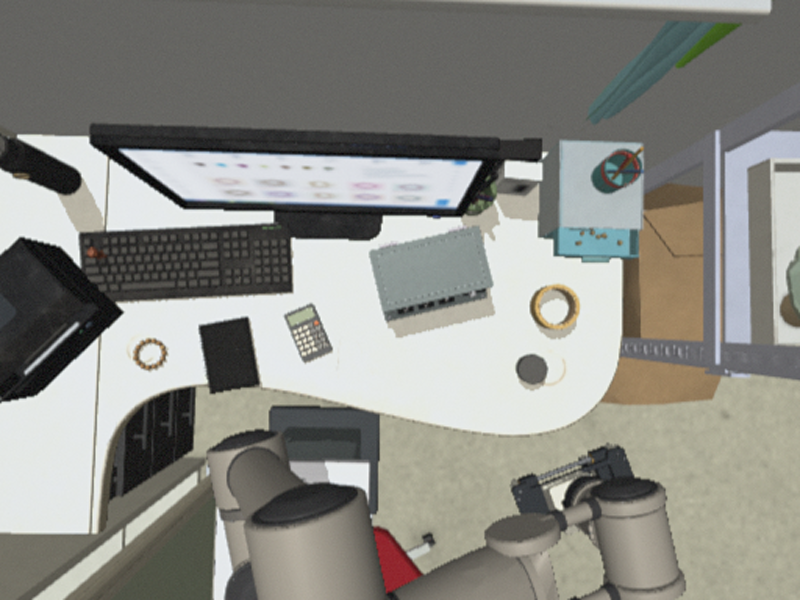

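The scene view shows the grey box half hidden by the gripper. The top view shows the lid with corners near (371,252), (479,227), (493,286) and (386,312). I'll enlarge that area.

```bash
cat > h.py <<'E'
import numpy as np, cv2
from scipy.spatial.transform import Rotation as R
from plant import get_obs, vision
def proj(c,P):
    f=192/np.tan(np.radians(c["vfov"]/2)); T=np.linalg.inv(c["pose"])
    p=np.atleast_2d(P)@T[:3,:3].T+T[:3,3]; x,y,z=p[:,0],-p[:,1],-p[:,2]
    if c.get("fish"):
        r=np.hypot(x,y); th=np.arctan2(r,z); return np.c_[c["cx"]+f*th*x/r,c["cy"]+f*th*y/r]
    return np.c_[c["cx"]+f*x/z,c["cy"]+f*y/z]
def cap(n):
    o=get_obs(); c=vision.capture(n)
    if n=="wrist":
        T=np.eye(4); T[:3,:3]=R.from_euler('xyz',o["tcp_rot"]).as_matrix(); T[:3,3]=o["tool_pos"]
        c["pose"]=T@c["T_tool_cam"]; c["fish"]=1
    return c
def box(b,P):  # b = x,y,yaw
    return np.atleast_2d(P)@R.from_euler('z',b[2]).as_matrix().T+[b[0],b[1],0]
E
python3 - <<'E'
from h import *
c=cap("top"); cv2.imwrite("pics/top1.png",cv2.resize(c["pixels"][135:225,225:345,::-1],(800,600),interpolation=cv2.INTER_CUBIC))
E
```

```text
(no output)
```

View pics/top1.png

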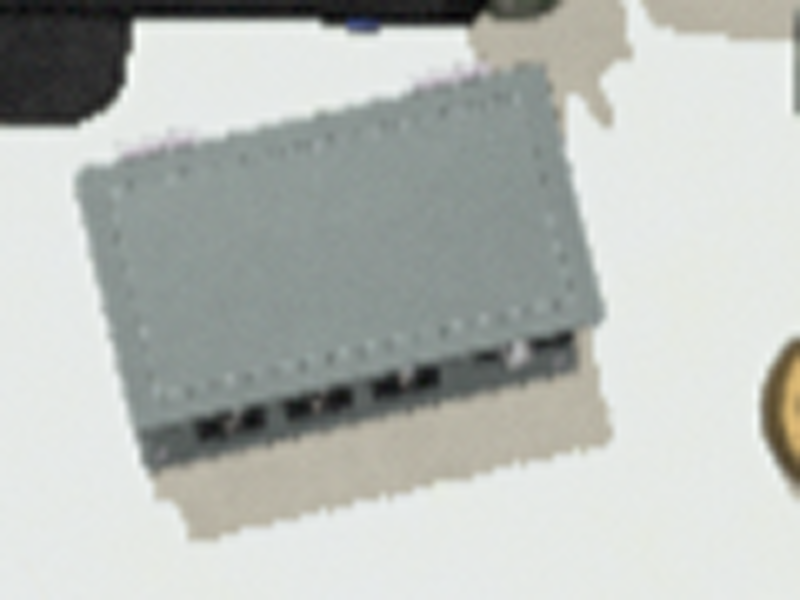

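The crop shows the lid corners at (77,172), (545,63), (605,322) and (137,430), and the lower panel edge running from (152,468) to (575,372).

```bash
python3 - <<'E'
from h import *
from scipy.optimize import least_squares
c=cap("top")
px=np.array([[77,172],[545,63],[605,322],[137,430],[152,468],[575,372]])/6.667+[225,135]-.4
P=np.array([[72,110,119],[72,-110,119],[-54,-110,115],[-54,110,115],[-72,110,30],[-72,-110,30.]])
s=least_squares(lambda b:(proj(c,box(b,P))-px).ravel(),[450,-200,0.2],x_scale=[100,100,.1]); b=s.x
print(b,s.fun.round(2))
n=np.array([-.643,0,.766]);u=np.array([.766,0,.643]); m=np.array([-72,0,30])+36*u
for y in (64,20,-24,-78): print(y,box(b,m+[0,y,0]).round(1), box(b,m+[0,y,0]+150*n).round(1))
# candidate tool: z=-n; y along box y or up-slope; 
Rb=R.from_euler('z',b[2]).as_matrix()
z=-Rb@n; y=Rb@[0,1,0]; x=np.cross(y,z)
o=get_obs(); Rc=R.from_euler('xyz',o["tcp_rot"]).as_matrix()
print("cur axes\n",Rc.round(2))
for A in (np.c_[x,y,z],np.c_[-x,-y,z],np.c_[y,-x,z],np.c_[-y,x,z]): print(R.from_matrix(Rc.T@A).as_rotvec().round(3),A.round(2).tolist())
w=vision.capture("wrist"); print(w["T_tool_cam"],w["vfov"],w["cx"],w["cy"])
E
```

```text
[ 5.45704883e+02 -2.74270238e+02  2.54137874e-01] [ 0.09 -1.04 -0.39 -0.57 -0.09  0.48  0.41  0.47 -0.73  0.7   0.72 -0.02]
64 [[ 486.6 -223.5   53.1]] [[ 393.3 -247.7  168. ]]
20 [[ 497.7 -266.1   53.1]] [[ 404.3 -290.3  168. ]]
-24 [[ 508.7 -308.7   53.1]] [[ 415.4 -332.9  168. ]]
-78 [[ 522.3 -360.9   53.1]] [[ 429.  -385.2  168. ]]
cur axes
 [[ 0.93  0.37 -0.  ]
 [ 0.37 -0.93  0.  ]
 [ 0.   -0.   -1.  ]]
[-1.035 -0.064 -2.844] [[-0.74, -0.25, 0.62], [-0.19, 0.97, 0.16], [-0.64, 0.0, -0.77]]
[-0.043  0.697  0.116] [[0.74, 0.25, 0.62], [0.19, -0.97, 0.16], [0.64, -0.0, -0.77]]
[-0.57   0.504 -1.386] [[-0.25, 0.74, 0.62], [0.97, 0.19, 0.16], [0.0, 0.64, -0.77]]
[0.52  0.589 1.616] [[0.25, -0.74, 0.62], [-0.97, -0.19, 0.16], [-0.0, -0.64, -0.77]]
[[ 6.43972854e-04  9.58365553e-01  2.85543431e-01  7.83385859e+01]
 [ 9.99999004e-01 -9.75802739e-04  1.01982216e-03 -5.26225678e-01]
 [ 1.25599649e-03  2.85542490e-01 -9.58365227e-01 -1.58452024e+02]
 [ 0.00000000e+00  0.00000000e+00  0.00000000e+00  1.00000000e+00]] 65.70646984690485 255.78948049043515 191.33577390602036
```

```bash
python3 -m pendant '{"dp":[[0.045,-0.018,0.01],[0.09,-0.036,0.02],[0.135,-0.053,0.03],[0.18,-0.071,0.04],[0.225,-0.089,0.05],[0.27,-0.106,0.058],[0.27,-0.106,0.058],[0.27,-0.106,0.058]],"rotation":[[-0.007,0.116,0.019],[-0.014,0.232,0.039],[-0.021,0.348,0.058],[-0.029,0.465,0.077],[-0.036,0.581,0.097],[-0.043,0.697,0.116],[-0.043,0.697,0.116],[-0.043,0.697,0.116]]}' 0
cat >> h.py <<'E'
B=[545.7,-274.3,0.2541]
n=np.array([-.643,0,.766]);u=np.array([.766,0,.643]); m=np.array([-72,0,30])+36*u
def state(b=B):
    o=get_obs(); Rb=R.from_euler('z',b[2]).as_matrix(); A=Rb@np.c_[u,[0,-1,0],-n]
    Rc=R.from_euler('xyz',o["tcp_rot"]).as_matrix()
    p=Rb.T@(o["tool_pos"]-[b[0],b[1],0])-m
    print("t",round(o["time"],2),"up/boxy/out",(p@np.c_[u,[0,1,0],n]).round(1),"rot to go",R.from_matrix(Rc.T@A).as_rotvec().round(3),"F up/left/out",(Rb.T@o["contact_force"]@np.c_[u,[0,1,0],n]).round(1),"grip",round(o["grip_width"],1))
E
python3 - <<'E'
from h import *
state()
c=cap("wrist"); np.save("w0.npy",c["pose"]); cv2.imwrite("pics/w0.png",cv2.resize(c["pixels"][:,:,::-1],(800,600),interpolation=cv2.INTER_CUBIC))
E
```

```text
time: 1.25
tool_pos: [404.9, -291.6, 169.0]
tcp_rot: [3.139, -0.697, 0.257]
contact_force: [-0.1, -0.6, 0.4]
grip_width: 16.3
finger_force: 0.0
t 1.25 up/boxy/out [  0.8  18.7 150.6] rot to go [0.001 0.002 0.002] F up/left/out [ 0.1 -0.5  0.4] grip 16.3
```

View pics/w0.png

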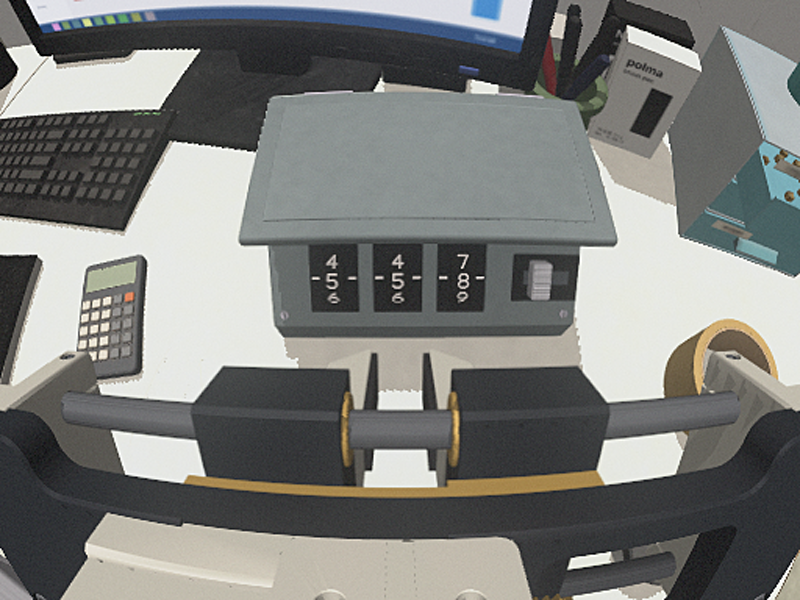

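The wrist view shows the wheels reading 5, 5, 8 at the line, with numerals at (332,281), (398,281) and (463,281). The smaller number sits above and the larger below. The catch is at (541,280), and the lower lid corners are at (240,243) and (616,243). Next I'll check my pose estimate against these pixels.

```bash
python3 - <<'E'
from h import *
from scipy.optimize import least_squares
c=cap("wrist")
px=(np.array([[332,281],[398,281],[463,281],[541,264]])+.5)/1.5625-.5
P=np.array([m+[0,y,0]+h*n+k*u for y,h,k in((64,11,0),(20,11,0),(-24,11,0),(-78,14.5,13))])
print((proj(c,box(B,P))-px).round(1).tolist())
s=least_squares(lambda b:(proj(c,box(b,P))-px).ravel(),B,x_scale=[100,100,.1]); print(s.x,s.fun.round(2))
state(s.x)
c=cap("top"); q=np.array([[77,172],[545,63],[605,322],[137,430],[152,468],[575,372]])/6.667+[225,135]-.4
P=np.array([[72,110,119],[72,-110,119],[-54,-110,115],[-54,110,115],[-72,110,30],[-72,-110,30.]])
print((proj(c,box(s.x,P))-q).round(1).tolist())
E
```

```text
[[0.4, 2.7], [0.4, 2.7], [1.0, 2.8], [2.5, 2.9]]
[ 5.48569387e+02 -2.72315202e+02  2.58454376e-01] [-0.35  0.12 -0.57 -0.06 -0.12 -0.08  1.11 -0.15]
t 1.35 up/boxy/out [ -1.6  17.6 153. ] rot to go [ 0.005  0.001 -0.001] F up/left/out [-0.2 -0.4 -0.1] grip 8.2
[[-0.6, -1.8], [-1.1, -1.6], [-0.7, -0.6], [-0.1, -0.3], [-1.2, -0.1], [0.2, -1.1]]
```

```bash
sed -i 's/^B=.*/B=[547.2,-273.3,0.2563]/' h.py
python3 -m pendant '{"dp":[[-0.003,-0.001,0.04],[-0.006,-0.002,0.08],[-0.006,-0.002,0.12],[-0.006,-0.002,0.132],[-0.006,-0.002,0.132]],"rotation":[[0,0,0],[0,0,0],[0,0,0],[0,0,0],[0,0,0]]}' 0
python3 -c "from h import *;state()"
python3 -m pendant '{"dp":[[0,0,0.004],[0,0,0.006],[0,0,0.006]],"rotation":[[0,0,0],[0,0,0],[0,0,0]]}'
python3 -c "from h import *;state()"
```

```text
time: 2.02
tool_pos: [482.2, -268.8, 63.8]
tcp_rot: [3.141, -0.698, 0.256]
contact_force: [0.4, 0.4, 0.4]
grip_width: 0.6
finger_force: 0.0
t 2.02 up/boxy/out [-6.4 20.8 19.3] rot to go [ 0.001  0.    -0.   ] F up/left/out [0.6 0.3 0. ] grip 0.6
time: 2.4
tool_pos: [485.8, -268.1, 59.6]
tcp_rot: [3.139, -0.698, 0.255]
contact_force: [-0.1, -0.5, -1.0]
grip_width: 0.3
finger_force: 0.0
t 2.4 up/boxy/out [-6.3 20.6 13.7] rot to go [ 0.003  0.    -0.001] F up/left/out [-0.8 -0.5 -0.6] grip 0.3
```

```bash
for i in 1 2 3 4; do
python3 -m pendant '{"dp":[[0,0,0.001],[0,0,0.001]],"rotation":[[0,0,0],[0,0,0]]}' >/dev/null
python3 -c "from h import *;state()"; done
```

```text
t 2.65 up/boxy/out [-6.5 21.  12.3] rot to go [ 0.002  0.    -0.001] F up/left/out [-0.3  0.6  0.2] grip 0.2
t 2.9 up/boxy/out [-6.5 21.1 11.2] rot to go [ 0.002  0.    -0.001] F up/left/out [-0.9  0.   0.1] grip 0.7
t 3.15 up/boxy/out [-6.4 21.  10.8] rot to go [ 0.002  0.    -0.001] F up/left/out [-1.6  2.1  9.6] grip 0.5
t 3.4 up/boxy/out [-6.2 20.9 10.5] rot to go [ 0.003 -0.    -0.   ] F up/left/out [-0.4  3.3 22.4] grip 0.4
```

```bash

python3 -m pendant '{"dp":[[0,0,-0.0007],[0.004,0,-0.0007],[0.008,0,-0.0007]],"rotation":[[0,0,0],[0,0,0],[0,0,0]]}' >/dev/null
python3 -c "from h import *;state()"
python3 -m pendant '{"dp":[[0.003,0,0],[0.006,0,0],[0.006,0,0]],"rotation":[[0,0,0],[0,0,0],[0,0,0]]}' >/dev/null
python3 -c "from h import *;state()"
python3 -m pendant '{"dp":[[0,0,-0.006],[-0.007,0,-0.006],[-0.014,0,-0.006],[-0.014,0,-0.006]],"rotation":[[0,0,0],[0,0,0],[0,0,0],[0,0,0]]}' >/dev/null
python3 - <<'E'
from h import *
state()
c=cap("wrist"); cv2.imwrite("pics/w1.png",cv2.resize(c["pixels"][130:280,150:410,::-1],(800,462),interpolation=cv2.INTER_CUBIC))
E
```

```text
t 3.77 up/boxy/out [ 1.7 21.  10.7] rot to go [ 0.002  0.    -0.001] F up/left/out [-1.2  2.4 14. ] grip 0.4
t 4.15 up/boxy/out [ 7.9 21.  10.6] rot to go [ 0.002 -0.    -0.   ] F up/left/out [-0.4  2.3 12.1] grip 0.7
t 4.65 up/boxy/out [-7.4 21.2 15.7] rot to go [ 0.001  0.001 -0.002] F up/left/out [-0.1 -0.1  0.1] grip 0.3
```

View pics/w1.png

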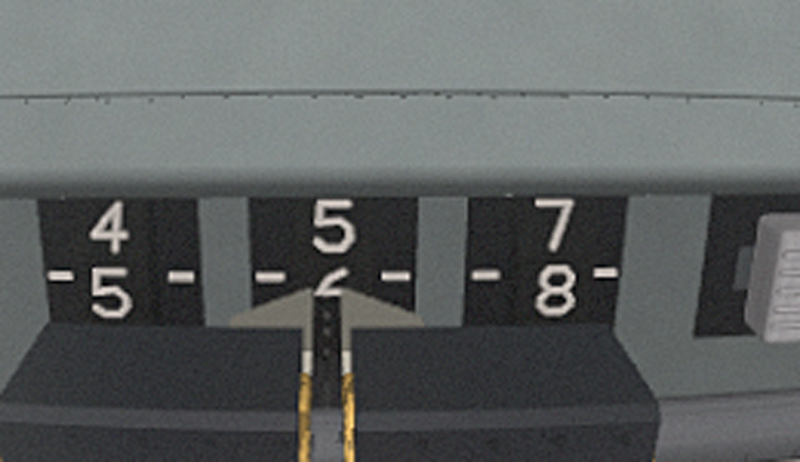

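The middle wheel now reads 6, so one stroke moves it one numeral. I'll do two more, then move to wheel 3.

```bash

python3 -m pendant '{"dp":[[0,0,0.006],[0.005,0,0.006],[0.010,0,0.006],[0.014,0,0.006],[0.014,0,0.006],[0.014,0,0],[0.007,0,0],[0,0,0]],"rotation":[[0,0,0],[0,0,0],[0,0,0],[0,0,0],[0,0,0],[0,0,0],[0,0,0],[0,0,0]]}' >/dev/null
python3 -c "from h import *;state()"
python3 -m pendant '{"dp":[[0,0,0.006],[0.005,0,0.006],[0.010,0,0.006],[0.014,0,0.006],[0.014,0,0.006],[0.014,0,0],[0.007,0,-0.004],[0,0,-0.01]],"rotation":[[0,0,0],[0,0,0],[0,0,0],[0,0,0],[0,0,0],[0,0,0],[0,0,0],[0,0,0]]}' >/dev/null
python3 -m pendant '{"dp":[[0.007,0.02,0],[0.014,0.044,0],[0.014,0.044,0.01],[0.014,0.044,0.01]],"rotation":[[0,0,0],[0,0,0],[0,0,0],[0,0,0]]}' >/dev/null
python3 -c "from h import *;state()"
python3 -m pendant '{"dp":[[0,0,0.005],[0,0,0.006],[0,0,0.006]],"rotation":[[0,0,0],[0,0,0],[0,0,0]]}' >/dev/null
python3 -c "from h import *;state()"
```

```text
t 5.7 up/boxy/out [-7.1 21.2 15.7] rot to go [ 0.001  0.001 -0.001] F up/left/out [-0.4  0.3  0.6] grip 0.3
t 7.2 up/boxy/out [  6.4 -21.3  15.1] rot to go [-0.001  0.001 -0.002] F up/left/out [0.2 0.3 0.3] grip 0.3
t 7.58 up/boxy/out [  7.4 -22.   10.6] rot to go [ 0.001  0.    -0.001] F up/left/out [-0.7  2.7 13.6] grip 0.3
```

```bash

python3 -m pendant '{"dp":[[-0.005,0,0],[-0.010,0,0],[-0.014,0,0],[-0.014,0,0],[-0.014,0,-0.006],[-0.007,0.001,-0.006],[0,0.001,-0.006],[0,0.001,-0.006]],"rotation":[[0,0,0],[0,0,0],[0,0,0],[0,0,0],[0,0,0],[0,0,0],[0,0,0],[0,0,0]]}' >/dev/null
for i in 1 2; do python3 -m pendant '{"dp":[[0,0,0.006],[-0.005,0,0.006],[-0.010,0,0.006],[-0.014,0,0.006],[-0.014,0,0.006],[-0.014,0,0],[-0.007,0,0],[0,0,0]],"rotation":[[0,0,0],[0,0,0],[0,0,0],[0,0,0],[0,0,0],[0,0,0],[0,0,0],[0,0,0]]}' >/dev/null; done
python3 -c "from h import *;state()"
python3 -m pendant '{"dp":[[0,-0.001,-0.01],[0,-0.045,-0.01],[0,-0.089,-0.01],[0,-0.089,0],[0,-0.089,0]],"rotation":[[0,0,0],[0,0,0],[0,0,0],[0,0,0],[0,0,0]]}' >/dev/null
python3 -c "from h import *;state()"
for i in 1 2; do python3 -m pendant '{"dp":[[0,0,0.006],[-0.005,0,0.006],[-0.010,0,0.006],[-0.014,0,0.006],[-0.014,0,0.006],[-0.014,0,0],[-0.007,0,0],[0,0,0]],"rotation":[[0,0,0],[0,0,0],[0,0,0],[0,0,0],[0,0,0],[0,0,0],[0,0,0],[0,0,0]]}' >/dev/null; done
python3 -m pendant '{"dp":[[0,0.04,-0.05],[-0.01,0.08,-0.1],[-0.02,0.1,-0.12],[-0.02,0.1,-0.12]],"rotation":[[0,0,0],[0,0,0],[0,0,0],[0,0,0]]}' >/dev/null
python3 - <<'E'
from h import *
state()
c=cap("wrist"); cv2.imwrite("pics/w2.png",cv2.resize(c["pixels"][110:260,120:380,::-1],(800,462),interpolation=cv2.INTER_CUBIC))
E
```

```text
t 10.57 up/boxy/out [  8.  -23.9  15.8] rot to go [ 0.001  0.    -0.001] F up/left/out [ 0.8  0.5 -0.4] grip 0.5
t 11.2 up/boxy/out [ 7.9 64.4 15.7] rot to go [ 0.002  0.    -0.   ] F up/left/out [-0.4 -0.9 -0.6] grip 0.2
t 13.7 up/boxy/out [-12.5 -37.2 137.3] rot to go [ 0.006  0.    -0.001] F up/left/out [0.7 0.6 0.2] grip 0.4
```

View pics/w2.png

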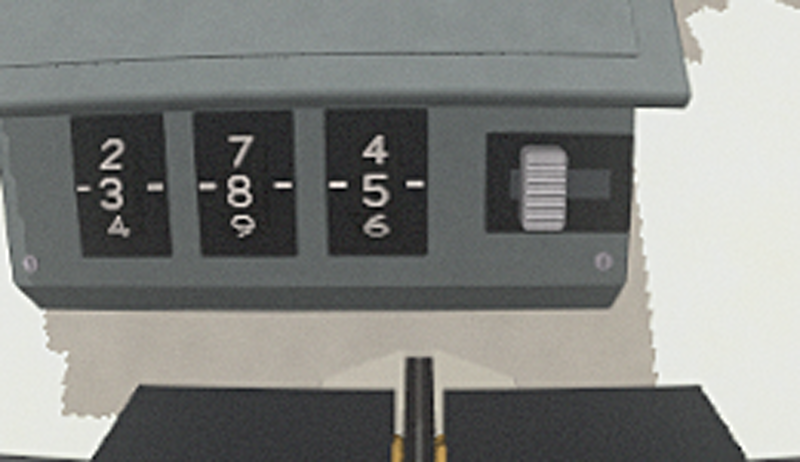

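The wheels read 3, 8, 5. Next I'll straddle the catch with the fingers opened to 34 mm.

```bash

python3 -m pendant '{"dp":[[0.004,0.02,0.04],[0.004,0.041,0.08],[0.004,0.041,0.112],[0.004,0.041,0.112],[0.004,0.041,0.112]],"rotation":[[0,0,0],[0,0,0],[0,0,0],[0,0,0],[0,0,0]]}' 0.034
python3 - <<'E'
from h import *
state()
c=cap("wrist"); cv2.imwrite("pics/w3.png",cv2.resize(c["pixels"][130:310,126:386,::-1],(800,554),interpolation=cv2.INTER_CUBIC))
E
```

```text
time: 14.38
tool_pos: [502.2, -362.6, 66.3]
tcp_rot: [3.142, -0.698, 0.256]
contact_force: [0.0, -0.3, 0.1]
grip_width: 33.8
finger_force: 0.0
t 14.38 up/boxy/out [ -8.1 -74.9  24.1] rot to go [ 0.  0. -0.] F up/left/out [-0.  -0.3  0.1] grip 33.8
```

View pics/w3.png

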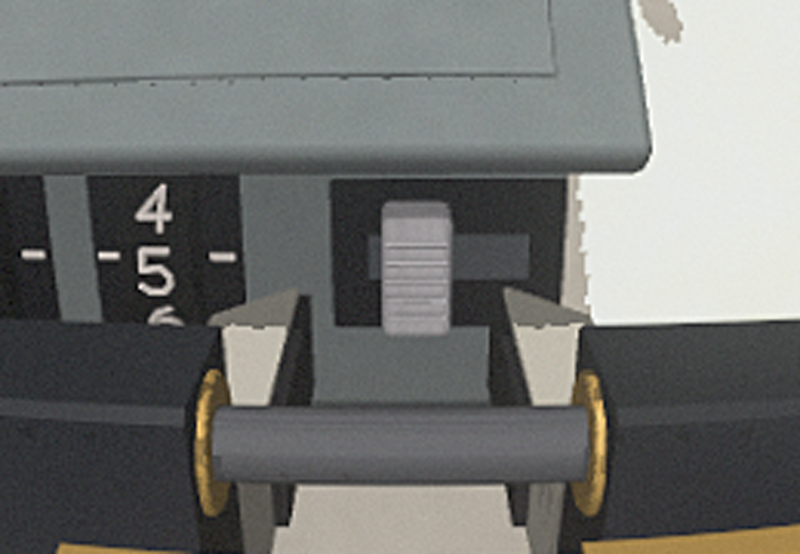

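The fingers straddle the catch. Their inner edges are at columns 300 and 505, and the catch is at 417, so I'll shift about 4 mm right, go in 19 mm and push right.

```bash

python3 -m pendant '{"dp":[[0,0.004,0],[0,0.004,0.01],[0,0.004,0.019],[0,0.004,0.019]],"rotation":[[0,0,0],[0,0,0],[0,0,0],[0,0,0]]}'
python3 -c "from h import *;state()"
python3 -m pendant '{"dp":[[0,0.003,0],[0,0.005,0],[0,0.007,0],[0,0.009,0],[0,0.011,0],[0,0.011,0]],"rotation":[[0,0,0],[0,0,0],[0,0,0],[0,0,0],[0,0,0],[0,0,0]]}' >/dev/null
python3 -c "from h import *;state()"
```

```text
time: 14.92
tool_pos: [515.1, -363.7, 50.7]
tcp_rot: [-3.141, -0.698, 0.255]
contact_force: [-0.6, 0.2, -0.3]
grip_width: 34.2
finger_force: 0.0
t 14.93 up/boxy/out [ -8.9 -79.3   4.3] rot to go [ 0.     0.001 -0.001] F up/left/out [-0.6  0.4  0.1] grip 34.2
t 15.68 up/boxy/out [ -8.6 -91.    5.1] rot to go [ 0.002  0.    -0.001] F up/left/out [-0.3  0.9  1.4] grip 33.9
```

```bash

python3 -m pendant '{"dp":[[0,0.003,0],[0,0.006,0],[0,0.009,0],[0,0.009,0]],"rotation":[[0,0,0],[0,0,0],[0,0,0],[0,0,0]]}' >/dev/null
python3 -c "from h import *;state()"
for i in 1 2 3 4; do python3 -m pendant '{"dp":[[0,0.001,0],[0,0.001,0]],"rotation":[[0,0,0],[0,0,0]]}' >/dev/null
python3 -c "from h import *;state()"; done
```

```text
t 16.18 up/boxy/out [  -8.6 -100.7    5.2] rot to go [ 0.003  0.    -0.001] F up/left/out [ 0.1  0.1 -0.1] grip 34.1
t 16.43 up/boxy/out [  -8.6 -101.1    5.2] rot to go [ 0.002  0.    -0.001] F up/left/out [-0.2  0.9  0.5] grip 34.0
t 16.68 up/boxy/out [  -8.6 -102.     5.2] rot to go [ 0.002  0.    -0.001] F up/left/out [-0.9  0.4  0.6] grip 33.7
t 16.93 up/boxy/out [  -8.6 -102.3    5.1] rot to go [ 0.     0.    -0.001] F up/left/out [-0.4  4.   2.2] grip 33.8
t 17.18 up/boxy/out [  -8.6 -102.3    5. ] rot to go [-0.002  0.    -0.001] F up/left/out [-0.9  7.9  5.8] grip 34.6
```

```bash

python3 -m pendant '{"dp":[[0,0.001,0],[0,0.001,0],[0,-0.004,0],[0,-0.004,-0.02],[0,-0.004,-0.06],[0,-0.004,-0.1],[0,-0.004,-0.13],[0,-0.004,-0.13]],"rotation":[[0,0,0],[0,0,0],[0,0,0],[0,0,0],[0,0,0],[0,0,0],[0,0,0],[0,0,0]]}' >/dev/null
python3 - <<'E'
from h import *
state()
c=cap("wrist"); cv2.imwrite("pics/w4.png",cv2.resize(c["pixels"][:,:,::-1],(800,600),interpolation=cv2.INTER_CUBIC))
c=cap("top"); cv2.imwrite("pics/top4.png",cv2.resize(c["pixels"][:,:,::-1],(800,600),interpolation=cv2.INTER_CUBIC))
E
```

```text
t 18.18 up/boxy/out [  -8.  -102.   138.3] rot to go [0.008 0.    0.   ] F up/left/out [-0.3  0.5  1.2] grip 34.0
```

View pics/w4.png

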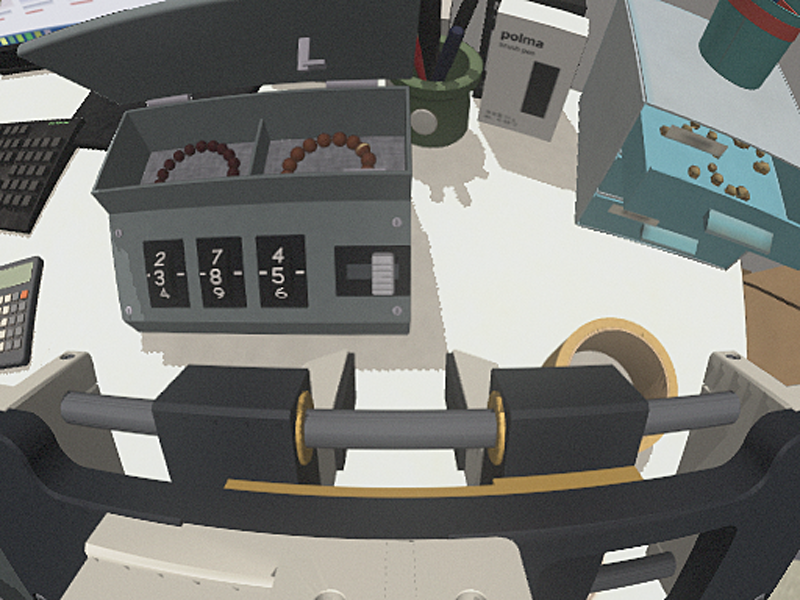

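View pics/top4.png

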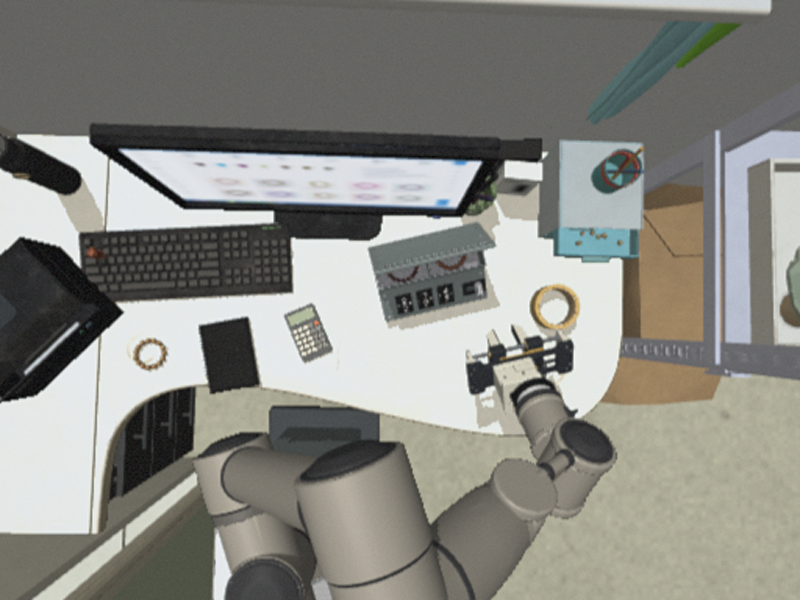

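The lid is open, the wheels read 3, 8, 5, and the catch is at its right end (382,273). The calculator, pad and tape are where they were. The pot is hidden under the gripper, which is well above it.

```bash
python3 -c "
from plant import workorder; print(workorder.close_job())"
```

```text
the job is handed in; nothing more can be done
None
```

The stock box is open: the wheels read 3, 8, 5, the catch is fully to the right and the lid has sprung up. The arm is clear, the job was handed in at about 18 s, and the calculator, pad and tape are unmoved; the pot was hidden under the gripper in the last picture, so I couldn't check it.

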